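# Balance a jar of jam on the two-pan kitchen scale

## Task

The jam jar standing in one pan of the kitchen scale weighs 300 g. Stand the red 200 g weight and the brass 100 g weight side by side on the scale's empty pan so that the beam floats level, and leave the small silver 50 g weight out of it.

Things in the scene. Friction and masses are not known exactly. Their poses are not given: they have to be found in the camera images.
- beam (a joint): tilt of the green scale's beam, rad: 0 = level, positive = jar's pan down, empty pan up; stops at -0.2 and 0.2; starts at 0.2. Pivot 62 mm above the worktop, pan centres 110 mm either side of it. Damped, with a weak centring spring: 50 g of difference tilts it 0.13 rad, 80 g or more holds it on its stop; so the empty pan stays up until both weights are on it, then sinks 22 mm to level.
- pan (a point): centre of the top face of the empty pan, a flat round steel plate 132 mm across with a 2.5 mm rim bead. It always stays horizontal; 114 mm above the worktop at the start, 92 mm when level. z is up; y runs along the beam towards the jam jar (62 mm across, 90 mm tall, 220 mm away); x runs across the beam, away from the robot. Where on the pan a weight stands does not matter.
- red_weight: red 200 g weight: upright cylinder 36 mm across and 27 mm tall, with a knob 18 mm across on top, 41 mm tall in all. Origin at the centre of its underside, z up.
- brass_weight: brass 100 g weight: upright cylinder 26 mm across and 22 mm tall, with a knob 13 mm across on top, 36 mm tall in all. Origin at the centre of its underside, z up. (A third weight, silver, 50 g, 20 mm across and 32 mm tall, stands in the same row on the worktop in front of the scale and is not wanted.)
There are look-alikes about, which are no part of the job. What is meant by the red_weight is not orange or purple, and is the larger of those in its own colour.

How it is judged:
At the end, for the whole second after the job is handed in: The beam is at rest within 0.07 rad (4 degrees) of level, and both the red 200 g and the brass 100 g weight stand upright (within 15 degrees) on the face of the pan that was empty, their centres within its edge (value of joint beam between -0.07 and 0.07 rad and velocity of joint beam between -0.05 and 0.05 rad/s and horizontal distance between each of red_weight, brass_weight and pan below 0.066 m and z of red_weight in the frame of pan between -0.006 and 0.012 m and angle between each of red_weight, brass_weight's own z axis and vertical below 0.26 rad and z of brass_weight in the frame of pan between -0.006 and 0.012 m); the robot touches nothing.
It also fails if it takes over 51 s, if anything falls off the work surface, if the arm or the gripper's body presses on something with over 40 N, if the wrist force passes 120 N, or if a joint passes its speed limit or range.

## Robot

A 6-joint arm with a two-finger parallel gripper is mounted at the origin on a cart in front of the work surface, level with it; the furniture and walls round the work are solid. World frame = base frame: x ahead of the robot, y to its left, z up, the work surface at z = 0. Lengths are in m, angles in rad, forces in N, time in s.
With the tool pointing down it reaches from about 0.275 to 1 m from the base axis. Payload 8.4 kg.
Tool frame: the origin (TCP) lies on the centre line of the jaws, within the pads' length; the fingertips stand 17 mm ahead of it and the grasp point (between the pads) lies 2 mm behind it (bot.tcp_to_tips is the z of the fingertips in the tool frame, in m); z points along the fingers, y is the line along which they close (so a half turn about z gives the same grasp; the last joint's range is limited). The gripper opens to 85 mm and grips with 20 to 120 N. Pads are 22 mm wide; open, the fingers measure 114 mm over their backs; the gripper's body (76 mm by 85 mm) begins 54 mm behind the grasp point. The pads swing forward as they close: fully open they stand 13 mm farther back than shut.
Start: joints at [-1.294, 0.353, 1.633, -0, 1.155, -0.002], TCP at [0.172, -0.601, 0.248] pointing down, gripper open.
Joint ranges: [-2.63, 2.63], [-0.92, 2.1], [0.06, 2.66], [-1.3, 4.44], [0, 2.69], [-3.02, 3.02]. Speed limits (rad/s): [2.22, 2.22, 2.79, 3.14, 3.14, 3.14].

## Interface

Orientations are given as a unit quaternion [x, y, z, w].
In Python, from workcell import bot, hand, kinematics, get_obs, vision, hand_in gives the robot as it stands. The module is installed in compiled form; this text tells all that it offers. Calls block until the motion is done:
- bot.reach(position, orientation): joint-space move of the TCP to a pose.
- bot.servo_line(position, ori=None, velocity=0.15): straight line of the TCP; ori=None keeps the orientation; velocity is the mean speed in m/s.
- bot.goto_joints(angles): joint-space move.
- hand.move_gripper(opening, strength=None): finger opening in m; strength is the grip in N (None keeps the last); returns when the fingers have stopped.
- bot.dwell(seconds).
- kinematics.solve_ik(position, orientation): joint angles nearest the present ones, or None.
- get_obs(): the state.
- vision.read_camera(name): name is "scene" or "top"; returns a dict with "frame" (384x512x3 uint8, red, green, blue), "intrinsics" (3x3 intrinsics, pixels), "view" (4x4, takes a point from world to camera coordinates). Camera axes: x right, y down, z forward; pixel columns grow to the right and rows downward; lengths in m; the calibration is good to about 2 mm. A picture is of the moment at which its call begins. There is no depth.
A pose or a line that the arm cannot do raises bot.IKError and nothing moves.
- hand_in(): hands the job in; it is judged then, once.
The state is a dict: "time_s": time; "joint_pos": joint angles; "joint_vel": joint speeds; "joint_efforts": joint torques, N m; "position": TCP position; "orientation": TCP orientation; "wrist_force": force on the tool from outside, world axes, zero at the start; "ft_torque": the same for the moment, N m; "gripper_width": finger opening in m; "grip_force": force on a finger pad.
Only numpy, scipy, OpenCV 4.12 (cv2) and the standard library are available. Lean on these libraries where they do the work, as an engineer would, in place of code of your own. Each camera call takes 0.05 s, during which the arm holds its last target. There are 200 camera calls.

## Working session

There is one attempt and no reset: what is moved stays moved. The work goes in short steps, each a Python script; the robot and the scene stay as the last script left them, time stands still between calls to the robot, and variables do not carry over. Pictures are saved under pics/ and viewed, at most 10 in all, crops included, and the job is handed in when it is done.

```bash
mkdir -p pics; python3 - <<'E'
from workcell import *
import cv2,numpy as np
for n in("scene","top"):
    c=vision.read_camera(n);cv2.imwrite(f"pics/{n}0.png",cv2.cvtColor(c["frame"],cv2.COLOR_RGB2BGR))
    print(n,c["intrinsics"].round(1).tolist(),c["view"].round(3).tolist(),(-c["view"][:3,:3].T@c["view"][:3,3]).round(3))
o=get_obs();print(o["orientation"],o["gripper_width"],o["time_s"],bot.tcp_to_tips)
E
```

```text
scene [[478.8, 0.0, 264.1], [0.0, 478.8, 194.8], [0.0, 0.0, 1.0]] [[-0.38, -0.925, -0.019, 0.285], [-0.682, 0.294, -0.67, 0.395], [0.625, -0.242, -0.742, 0.66], [0.0, 0.0, 0.0, 1.0]] [-0.035  0.307  0.76 ]
top [[491.3, 0.0, 255.2], [0.0, 491.3, 201.7], [0.0, 0.0, 1.0]] [[0.024, -1.0, 0.003, 0.09], [-0.999, -0.025, -0.04, 0.548], [0.04, -0.002, -0.999, 0.988], [0.0, 0.0, 0.0, 1.0]] [0.505 0.105 1.008]
[ 9.90303591e-01  1.38918713e-01 -8.76627224e-05 -6.16987767e-04] 0.08551052575841532 0.1 0.017
```

View pics/scene0.png

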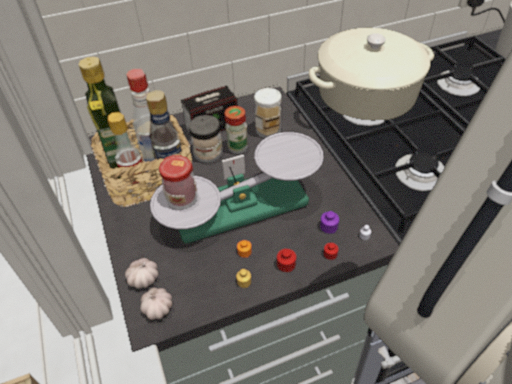

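View pics/top0.png

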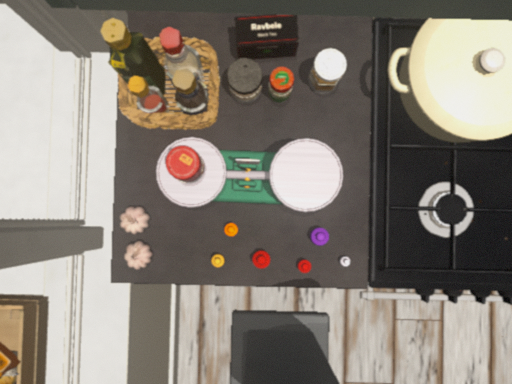

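The scene shows red 200 g at (286,260), small red at (331,250), brass at (244,278), orange at (244,248), silver at (366,232) and the empty pan at (289,157). In top these are at (261,259), (304,266), (217,261), (231,229), (345,261) and (306,175).

```bash
cat >h.py <<'E'
from workcell import *
import cv2,numpy as np
SEED={"red":((286,260),(261,259)),"brass":((244,278),(217,261)),"pan":((289,157),(306,175))}
def mask(n,hsv):
    H,S,V=[hsv[...,i].astype(int) for i in range(3)]
    if n=="red": return ((H<6)|(H>174))&(S>150)&(V>60)
    if n=="brass": return (H>17)&(H<35)&(S>110)&(V>80)
    return (S<70)&(V>140)
def find(n,c,seed):
    m=mask(n,cv2.cvtColor(c["frame"],cv2.COLOR_RGB2HSV)).astype(np.uint8)
    if n=="pan": m=cv2.morphologyEx(m,cv2.MORPH_OPEN,np.ones((7,7),np.uint8))
    k,l,s,ce=cv2.connectedComponentsWithStats(m)
    i=min(range(1,k),key=lambda i:np.hypot(*(ce[i]-seed)) if s[i,4]>30 else 1e9)
    if n=="pan":
        ct=max(cv2.findContours((l==i).astype(np.uint8),0,2)[0],key=len)
        return np.array(cv2.fitEllipse(cv2.convexHull(ct))[0]),s[i]
    return ce[i],s[i]
def ray(c,p):
    R=c["view"][:3,:3];o=-R.T@c["view"][:3,3]
    d=R.T@np.linalg.solve(c["intrinsics"],[*p,1]);return o,d/np.linalg.norm(d)
def plane(c,p,z):
    o,d=ray(c,p);return o+d*(z-o[2])/d[2]
def tri(r1,r2):
    A=[];b=0;M=0
    for o,d in(r1,r2):
        P=np.eye(3)-np.outer(d,d);M=M+P;b=b+P@o
    x=np.linalg.solve(M,b);return x,np.linalg.norm(np.cross(x-r1[0],r1[1]))*2
E
python3 - <<'E'
from h import *
C=[vision.read_camera(n) for n in("scene","top")]
for n,sd in SEED.items():
    f=[find(n,c,s) for c,s in zip(C,sd)]
    x,g=tri(*[ray(c,q[0]) for c,q in zip(C,f)])
    print(n,[(q[0].round(1),q[1]) for q in f],x.round(4),"gap",g.round(4),[plane(c,q[0],{"pan":.114,"red":.022,"brass":.018}[n]).round(4) for c,q in zip(C,f)])
v=[cv2.resize(C[0]["frame"][200:300,210:390],None,fx=4,fy=4),cv2.resize(C[1]["frame"][210:290,190:370],None,fx=4,fy=4)]
for i,w in enumerate(v): v[i]=w
im=np.vstack(v);im=cv2.resize(im,None,fx=.8,fy=.8)
cv2.imwrite("pics/crop.png",im[...,::-1])
E
```

```text
red [(array([285.9, 259.9]), array([277, 249,  19,  23, 363], dtype=int32)), (array([260.7, 258.9]), array([252, 250,  18,  19, 263], dtype=int32))] [0.4291 0.0882 0.0096] gap 0.0026 [array([0.421 , 0.0906, 0.022 ]), array([0.4305, 0.0896, 0.022 ])]
brass [(array([243.4, 278. ]), array([236, 269,  15,  19, 227], dtype=int32)), (array([217.5, 260.2]), array([211, 253,  14,  15, 152], dtype=int32))] [0.4243 0.1756 0.0079] gap 0.0026 [array([0.4176, 0.1762, 0.018 ]), array([0.4255, 0.1761, 0.018 ])]
pan [(array([288.5, 155.5]), array([ 255,  132,   68,   48, 2589], dtype=int32)), (array([305.9, 174.6]), array([ 269,  139,   74,   73, 4268], dtype=int32))] [0.593  0.0106 0.1077] gap 0.0022 [array([0.5865, 0.0124, 0.114 ]), array([0.5928, 0.0123, 0.114 ])]
```

View pics/crop.png

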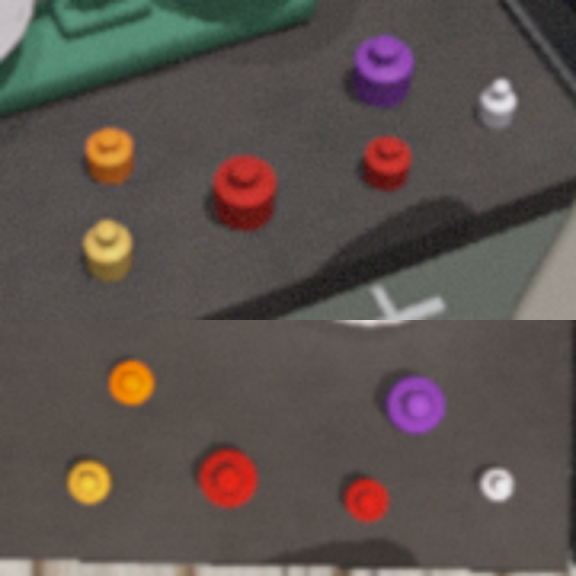

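The measured heights sit 6–8 mm below the expected ones: red 0.010 (expect about 0.018), pan 0.108 (text 0.114). That is a shared bias between the views, mostly along x. I'll therefore close the jaws along x, and check at a low hover before grasping.

```bash
python3 - <<'E'
from h import *
Q=[.70711,.70711,0,0]
bot.reach([.429,.0885,.16],Q)
hand.move_gripper(.065,30)
bot.servo_line([.429,.0885,.062],velocity=.12)
c=vision.read_camera("scene");o=get_obs();print(o["time_s"],o["position"],o["wrist_force"],o["gripper_width"])
cv2.imwrite("pics/hov.png",cv2.resize(c["frame"][130:330,180:400],None,fx=3,fy=3)[...,::-1])
print([(c["intrinsics"]@(c["view"]@[.429+dx,.0885,z,1])[:3]/(c["view"]@[.429+dx,.0885,z,1])[2])[:2].round(1) for dx,z in((-.0325,.045),(.0325,.045),(0,.027))])
E
```

```text
4.175 [0.4295179  0.08861551 0.0626019 ] [-0.42107777  0.79760699  1.10004471] 0.06493398057496487
[array([292.8, 262.6]), array([278.3, 235.8]), array([285.2, 254.6])]
```

View pics/hov.png

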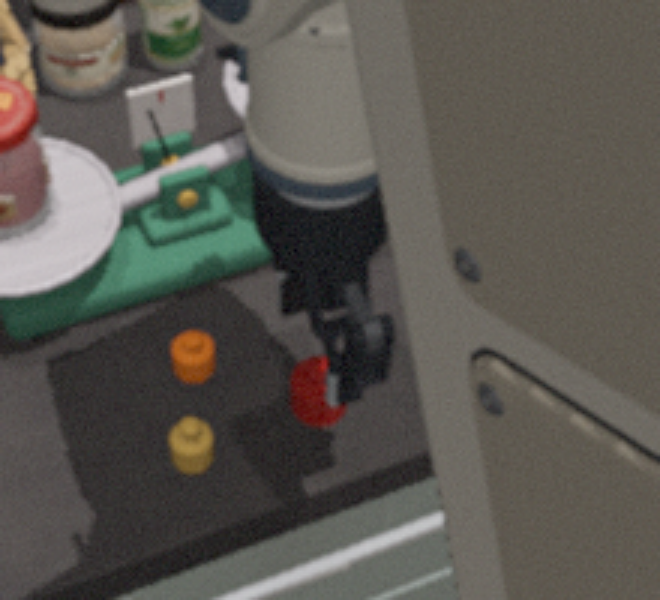

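The near fingertip shows at (293,263), where the calibration predicts (292.8,262.6), so the scene view is good. The red weight lies between the fingers, at x≈0.426.

```bash
python3 - <<'E'
from h import *
bot.servo_line([.426,.0895,.023],velocity=.08)
hand.move_gripper(.0,40)
o=get_obs();print(o["time_s"],o["position"],o["wrist_force"],o["gripper_width"],o["grip_force"])
bot.servo_line([.426,.0895,.20],velocity=.2)
bot.dwell(.2);o=get_obs();print(o["time_s"],o["wrist_force"],o["gripper_width"])
bot.servo_line([.590,.040,.20],velocity=.15)
bot.servo_line([.590,.040,.155],velocity=.12)
bot.dwell(.2);o=get_obs();print(o["time_s"],o["position"],o["wrist_force"])
for n in("scene","top"):
    c=vision.read_camera(n);cv2.imwrite(f"pics/p_{n}.png",c["frame"][...,::-1])
    if n=="scene": im=cv2.resize(c["frame"][90:250,180:400],None,fx=3,fy=3)
    p=c["intrinsics"]@(c["view"]@[.59,.04,.132,1])[:3];print(n,p[:2]/p[2])
cv2.imwrite("pics/p1.png",im[...,::-1])
E
```

```text
5.2 [0.42651112 0.08959128 0.02371028] [-1.12013889e+00  3.53733577e-03  8.46312637e+00] 0.034147087446961696 39.10248173866421
6.4333 [ 0.22722125 -0.1568831  -1.8610858 ] 0.034214756339371585
8.45 [0.59060101 0.04007742 0.15596056] [-0.4264066   0.19536027 -1.31497679]
scene [274.87279979 151.41343277]
top [291.43054601 174.82181727]
```

View pics/p1.png

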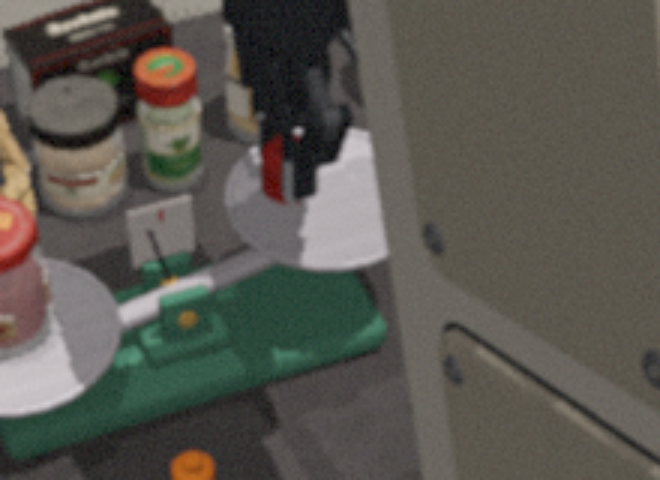

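The red weight is held upright over the pan (bottom edge near scene pixel (271,157), as predicted). Next I lower it, watching the force, and release.

```bash
python3 - <<'E'
from h import *
b=get_obs()["wrist_force"][2]
for z in(.145,.141,.1390,.1378):
    bot.servo_line([.590,.040,z],velocity=.06);bot.dwell(.1);f=get_obs()["wrist_force"][2]-b;print(z,round(f,2))
    if f>1.2:break
hand.move_gripper(.06)
bot.servo_line([.590,.040,.20],velocity=.15)
o=get_obs();print(o["time_s"],o["wrist_force"])
bot.reach([.424,.176,.13],[.70711,.70711,0,0])
hand.move_gripper(.05,30)
C=[vision.read_camera(n) for n in("scene","top")]
f,s=find("brass",C[0],(244,278));print(f,s,plane(C[0],f,.015),get_obs()["time_s"])
im=cv2.resize(C[0]["frame"][90:300,180:400],None,fx=2.5,fy=2.5)
cv2.imwrite("pics/q1.png",im[...,::-1])
E
```

```text
0.145 1.45
9.85 [ 0.06287533  0.4060825  -0.25883193]
[243.48878924 278.22869955] [236 269  15  19 223] [0.41896735 0.1756522  0.015     ] 11.1167
```

View pics/q1.png

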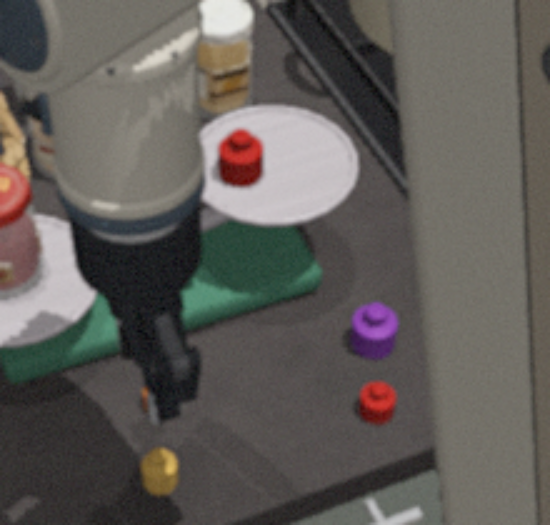

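The red weight stands upright on the pan at about scene (276,154), and the brass at (244,278) is undisturbed and just ahead of the fingers. Next I grasp the brass.

```bash
python3 - <<'E'
from h import *
c=vision.read_camera("scene");f,s=find("red",c,(276,154));r=plane(c,f,.130);print("red",f,s,r)
bot.servo_line([.421,.1757,.023],velocity=.12)
hand.move_gripper(0,30)
o=get_obs();print(o["time_s"],o["position"],o["wrist_force"],o["gripper_width"],o["grip_force"])
bot.servo_line([.421,.1757,.21],velocity=.2)
y=-.020
bot.servo_line([.590,y,.21],velocity=.15)
bot.servo_line([.590,y,.150],velocity=.12);bot.dwell(.3)
def F():
    v=[]
    for _ in range(6): bot.dwell(.03);v.append(get_obs()["wrist_force"][2])
    return np.mean(v),np.std(v)
b=F();print(b,get_obs()["gripper_width"])
for z in(.144,.141,.1395,.1385):
    bot.servo_line([.590,y,z],velocity=.06);bot.dwell(.15);f=F();print(z,f)
    if f[0]-b[0]>1.5:break
c=vision.read_camera("scene");print(get_obs()["time_s"])
cv2.imwrite("pics/q2.png",cv2.resize(c["frame"][90:250,180:400],None,fx=3,fy=3)[...,::-1])
E
```

```text
red [275.71972318 153.19031142] [268 142  17  22 289] [0.58673085 0.03963558 0.13      ]
12.55 [0.42152252 0.17593124 0.02380926] [-2.48186474e-01 -1.55570553e-03  5.52753804e+00] 0.02405340052238098 29.12026118428912
(np.float64(-0.7064350792811384), np.float64(0.27077112478640264)) 0.023952962166484005
0.144 (np.float64(-1.0874293939495636), np.float64(0.41555779305674245))
0.141 (np.float64(-0.9158936400038261), np.float64(0.2708788528822812))
0.1395 (np.float64(-1.0812055199788069), np.float64(0.5176401429521525))
0.1385 (np.float64(-0.8643957841890012), np.float64(0.41403829254189944))
19.1083
```

View pics/q2.png

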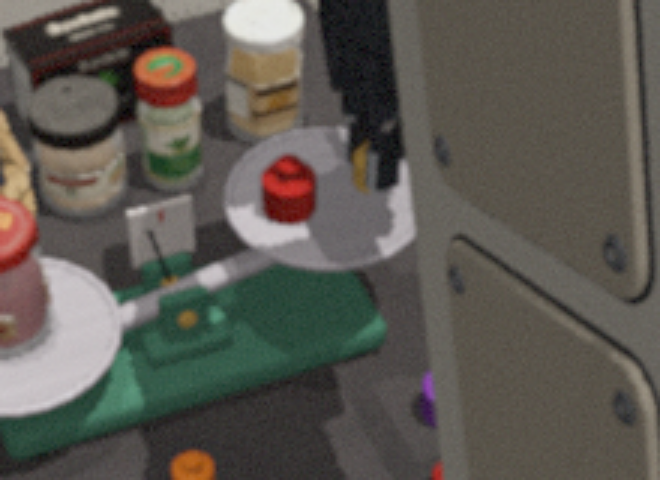

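The red weight is upright on the pan and the brass is held just above the pan beside it (scene about (300,145)). Release now.

```bash
python3 - <<'E'
from h import *
bot.servo_line([.590,-.02,.1376],velocity=.06)
hand.move_gripper(.05)
bot.dwell(.3)
bot.servo_line([.590,-.02,.23],velocity=.12)
bot.reach([.30,-.45,.28],[.9903,.1389,0,0]);bot.dwell(2)
C=[vision.read_camera(n) for n in("scene","top")];o=get_obs();print(o["time_s"],o["gripper_width"],o["position"])
im=np.hstack([cv2.resize(C[0]["frame"][90:290,170:340],None,fx=2.5,fy=2.5),cv2.resize(C[1]["frame"][110:290,230:380],(375,500))])
cv2.imwrite("pics/q3.png",im[...,::-1])
for n in("red","brass","pan"):
    P=[find(n,c,s)[0] for c,s in zip(C,((276,165),(261,259)) if n=="pan" else ((278,165),(291,175)) if n=="red" else ((303,160),(316,175)))]
    print(n,P,tri(*[ray(c,p) for c,p in zip(C,P)]))
E
```

```text
24.925 0.04987218766844035 [ 0.30001025 -0.44999665  0.27998205]
red [array([276.92647059, 160.23161765]), array([292.05490196, 174.39607843])] (array([0.59307495, 0.03565708, 0.10409252]), np.float64(0.0024247866650075308))
brass [array([304.14935065, 152.62337662]), array([324.25352113, 175.25352113])] (array([ 0.59314862, -0.02399682,  0.10228204]), np.float64(0.0022314601985593398))
pan [array([289.23345947, 162.40089417]), array([270.98574829, 298.15643311])] (array([0.39874208, 0.08792368, 0.29245679]), np.float64(0.02187315855686288))
```

View pics/q3.png

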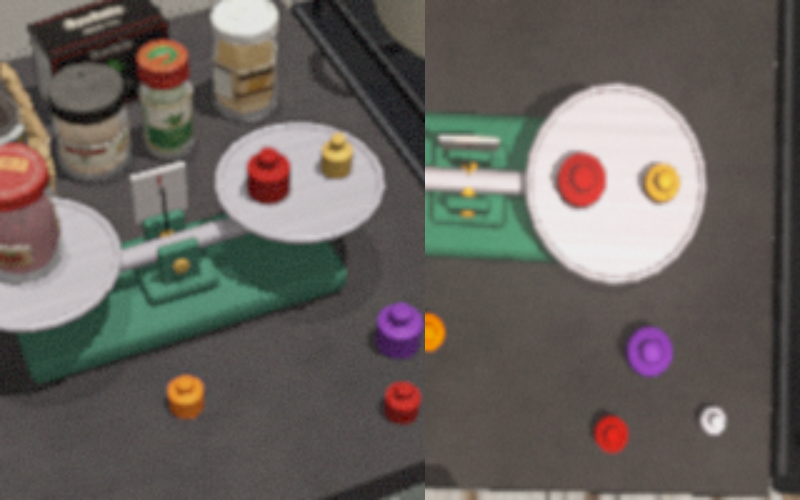

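Both weights stand upright on the pan, the pointer is on its mark, and the heights match a level pan. I'll check that it is at rest, then hand in.

```bash
python3 - <<'E'
from h import *
for _ in range(2):
    print(find("red",vision.read_camera("scene"),(277,160))[0]);bot.dwell(1)
print(hand_in())
E
```

```text
[276.95604396 160.18315018]
[276.94117647 160.22058824]
the job is handed in; nothing more can be done
None
```

The red 200 g and brass 100 g weights stand upright side by side on the pan, the beam looked level and still on camera, the silver 50 g weight was left on the worktop, and I handed the job in at about 27 s of the 51 s allowed; no verdict was shown.

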